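Change the bit in the drill's keyless chuck for boring palette wells

TASK

The drill stands nose up in its bench dock with a countersink still sitting loose in the open chuck. Lift the countersink out and put it in the white enamel tray, then take the wide boring bit (the one with the broadest head) from the wooden bit block, stand its shank fully home in the chuck, and turn the chuck's sleeve clockwise, seen from above, until all three jaws hold the shank tight and upright. Leave the other bits, the jars, the pencil, the eraser, the paint tube and the sharpener where they are.

Things in the scene. Friction and masses are not known exactly. Their poses are not given: they have to be found in the camera images.
- drill: cordless drill clamped nose up in a plywood dock, all fixed. Origin: on the table under the chuck's axis; z up; grip and battery lie towards +x. Base board x -62 to 213 mm, 124 mm wide, 18 high; motor housing 60 mm in diameter, 118 high; grip and clamp x 30 to 140 mm, 100 high; battery x 147 to 197 mm, 64 wide, 120 high; torque collar 49 mm in diameter, 118 to 142 high
- chuck_nose (a point): centre of the chuck's open mouth, 190 mm above the table, on the chuck's axis; z points up out of the chuck. The nose is 27 mm in diameter at the mouth and widens to 36 mm 7 mm lower. The bore is 27 mm deep (its floor is 163 mm above the table)
- sleeve_grip (a point): point on the chuck's axis 170 mm above the table, 20 mm below the mouth. The black ribbed sleeve to turn is 43 mm in diameter and runs from 146 to 182 mm high, so its upper edge is 8 mm below the mouth; nothing stands beside it. It can be gripped from above with the bit standing between the fingers
- chuck_sleeve (a joint): turn of the sleeve, rad: 0 = jaws fully open (15 mm apart); grows clockwise seen from above, each rad moves each jaw 0.8 mm in; stop at 8.2. Starts at 0.2 to 1.4. The jaws touch the 10 mm shank at about 3.1 and hold it tight from about 4.0; further only tightens more. Takes about 0.2 N m, a little more once the jaws bite; stays where it is left
- jaw1: first of three steel jaws, 6.5 mm wide, standing in the mouth from 165 to 190 mm high, all moved together by the sleeve. Origin: on the table on the chuck's axis (not on the jaw); the jaw lies in its own +x direction, and moves along -x as it closes
- jaw2: second jaw, turned 120 degrees from the first; as jaw1
- jaw3: third jaw, turned 240 degrees from the first; as jaw1
- countersink: loose bright steel countersink, 62 mm long, at first standing slack in the chuck, its foot on the bore's floor: shank 10 mm in diameter for 36 mm, head 21 mm in diameter from 36 to 50 mm, then a cone to a blunt point at 62 mm. Origin: centre of the shank's foot; z along it towards the point
- countersink_mid (a point): middle of the countersink, on its axis 31 mm from the foot
- tray: white enamel tray, fixed, 130 x 210 mm (x, y) outside, 20 mm high, walls and floor 4 mm. Origin: centre of its underside; long side along y
- sharpener: brass pencil sharpener, loose, 24 x 15 x 11 mm, lying in one half (the +y half in the tray's frame) of the tray. Origin: centre of its underside
- bit_block: pale wooden block, fixed, 56 x 196 mm (x, y) and 34 mm high, with three holes in a row along y, 63 mm apart, 12.5 mm in diameter and 22 mm deep. Origin: centre of its underside
- boring_bit: the bit to fit: flat disc-headed boring bit, 56 mm long (plus a 3 mm centre spur), 10 mm shank with a chamfered foot for 32 mm, neck 12 mm, dark steel head 30 mm in diameter from 42 to 56 mm. Stands head up in one of the block's holes, its foot 12 mm above the table. Origin: centre of the shank's foot; z along it towards the head
- small_boring_bit: like the boring bit but with a head of 20 mm; stays in the block. Origin: centre of the shank's foot
- step_bit: stepped cone bit, brass-coloured, 62 mm long, 21 mm in diameter at its widest; stays in the block. Origin: centre of the shank's foot
- brush_jar: blue ceramic jar, 78 mm in diameter and 100 mm high, with six brushes that lean out to 50 mm from its axis and up to 225 mm high. Origin: centre of its underside
- rinse_jar: glass rinsing jar, 72 mm in diameter, 105 mm high. Origin: centre of its underside
- pencil: pencil, 180 mm long, 7 mm thick, lying on the table between the robot and the drill; along its x. Origin: middle of its underside
- paint_tube: small metal paint tube, lying on the table beside the drill, 85 x 24 x 19 mm, along its x. Origin: centre of its underside
- eraser: white eraser in a card sleeve, lying on the table on the other side of the drill, 55 x 22 x 12 mm. Origin: centre of its underside

How it is judged:
By the outcome, as a careful person would: the job done as asked, in the order asked, and still so for the second after the job is handed in, with the robot touching nothing.
It also fails if it takes over 72 s, if anything falls off the work surface, if the arm or the gripper's body presses on something with over 40 N, if the wrist force passes 120 N, or if a joint passes its speed limit or range.

ROBOT

A 7-joint arm with a two-finger parallel gripper is mounted at the origin on the work surface. World frame = base frame: x ahead of the robot, y to its left, z up, the work surface at z = 0. Lengths are in m, angles in rad, forces in N, time in s.
With the tool pointing down it reaches from about 0.4 to 0.9 m from the base axis. Payload 5.5 kg.
Tool frame: the origin (TCP) lies on the centre line of the jaws, within the pads' length; the fingertips stand 11 mm ahead of it and the grasp point (between the pads) lies 8 mm behind it; z points along the fingers, y is the line along which they close (so a half turn about z gives the same grasp; the last joint's range is limited). The gripper opens to 92 mm and grips with 3 to 60 N. Pads are 19 mm wide; open, the fingers measure 130 mm over their backs; the gripper's body (75 mm by 190 mm) begins 47 mm behind the grasp point.
Start: joints at [-1.042, 0.501, -0.427, 1.55, 0.221, 1.138, -0.21], TCP at [0.171, 0.627, 0.238] pointing down, gripper open.
Joint ranges: [-2.88, 2.88], [-0.31, 2.03], [-1.54, 1.56], [0.2, 2.42], [-1.41, 4.55], [0.19, 2.02], [-2.57, 2.57]. Speed limits (rad/s): [2.57, 2.57, 3.14, 3.14, 3.14, 3.14, 3.14].

INTERFACE

Orientations are given as a rotation vector (axis times angle).
In Python, from cell import read_state, camera, calibration, close_job gives the robot as it stands. The module is installed in compiled form; this text tells all that it offers.
- The arm moves only by the tool send_rows, never from a script. Its argument "deltas" is a list that holds one entry, the list of rows, each a list of 7 numbers: the shift along the tool's x, y, z each as a share of 20 cm, from -1 to 1, then the turn, a rotation vector about the tool's x, y, z each as a share of 45 degrees, from -1 to 1, then the closure, from 0 (fully open) to 1 (shut). In form: [[[dx, dy, dz, rx, ry, rz, claw], ...]]. A call has 1 to 10 rows; each row is the pose to reach, as a shift and turn from the pose commanded when the call began, along the tool's axes at that moment; what a row does not reach only later rows make up. A row lasts 1/10 s, in which the tool goes at most 50 mm and 8.59 degrees, less where a joint would pass 70% of its speed; a pose out of reach is approached as far as the arm can. A call with a number of a shift or a turn outside -1 to 1 is refused whole. A call with a gripper value outside its range is refused whole. The fingers move at their own pace and stop on an object; the grip force is fixed at half the most. Time passes only in rows, so rows that repeat a pose let the fingers close. It gives the time, the measured TCP pose, the force, the opening and the grip force at its end, in the units of the state.
- read_state(): the state, without advancing time (a new reading comes with each control period).
- camera(name): name is "side" or "top"; returns the picture (420x560x3 uint8, red, green, blue); there is no depth.
- calibration(name): a dict with "fx", "fy", "cx", "cy" (pixels), "extrinsics" (4x4, takes a point from camera to world coordinates). Camera axes: x right, y down, z forward; pixel columns grow to the right and rows downward; lengths in m; the calibration is good to about 2 mm. A picture is of the moment at which its call begins. calibration takes no time and is no camera call.
- close_job(): hands the job in; it is judged then, once.
The state is a dict: "t": time; "q": joint angles; "joint_velocities": joint speeds; "joint_torque": joint torques, N m; "position": TCP position; "tcp_rot": TCP orientation; "wrist_force": force on the tool from outside, world axes, zero at the start; "wrist_torque": the same for the moment, N m; "grip_width": finger opening in m; "grasp_force": force on a finger pad.
Only numpy, scipy, OpenCV 4.12 (cv2) and the standard library are available. Lean on these libraries where they do the work, as an engineer would, in place of code of your own. Each camera call takes 0.05 s, during which the arm holds its last target. There are 200 camera calls.

## Working session

There is one attempt and no reset: what is moved stays moved. The work goes in short steps, Python scripts to look and compute and a tool call to move; the robot and the scene stay as the last step left them, time stands still between calls to the robot, and variables do not carry over. Pictures are saved under pics/ and viewed, at most 10 in all, crops included, and the job is handed in when it is done.

Besides the shell and the picture viewer there is one more tool, called after "Request:" by a JSON object that holds its "api" and its "payload", one argument or row to a line. send_rows: Moves the arm, as the interface text tells. Its arguments: {"type":"object","properties":{"deltas":{"type":"array"}},"required":["deltas"]}

```bash
mkdir -p pics
python3 - <<'E'
from cell import *
import cv2,numpy as np
for n in("top","side"):
    im=camera(n); cv2.imwrite(f"pics/{n}0.png",im[:,:,::-1]); c=calibration(n); print(n,c["fx"],c["fy"],c["cx"],c["cy"]); print(np.round(c["extrinsics"],4))
s=read_state(); print(s)
E
```

```text
top 387.6437123400154 387.6437123400154 277.8054658619023 208.41885181942405
[[-0.0112 -0.9823  0.1869  0.3653]
 [-0.9995  0.0165  0.0269  0.0093]
 [-0.0295 -0.1865 -0.982   1.1469]
 [ 0.      0.      0.      1.    ]]
side 426.6448464166006 426.6448464166006 277.9951902019741 211.80106560134217
[[ 0.6947 -0.4236  0.5814 -0.0556]
 [-0.7193 -0.4031  0.5657 -0.5608]
 [-0.0052 -0.8112 -0.5847  0.7625]
 [ 0.      0.      0.      1.    ]]
{'t': 0.1, 'q': array([-1.04176879,  0.50176975, -0.42679504,  1.55131272,  0.22078152,
        1.13829026, -0.21031682]), 'joint_velocities': array([-6.71501240e-04, -2.02633388e-03, -1.36157680e-03, -1.79194282e-03,
       -9.88174592e-04,  1.12511920e-03,  2.70288410e-05]), 'joint_torque': array([-1.13646244e-02, -5.67873752e+01, -5.83826289e+00, -2.79916656e+01,
       -6.89750444e-02,  2.40341364e-02,  3.15470197e-05]), 'position': array([0.17064318, 0.62658405, 0.23678474]), 'tcp_rot': array([-4.16281460e-01, -3.11357628e+00,  2.67879001e-03]), 'wrist_force': array([ 0.56851636, -0.59630526, -0.66909748]), 'wrist_torque': array([ 0.0116792 , -0.00365435,  0.00647679]), 'grasp_force': 0.0, 'grip_width': 0.09173115950542966}
```

View pics/top0.png

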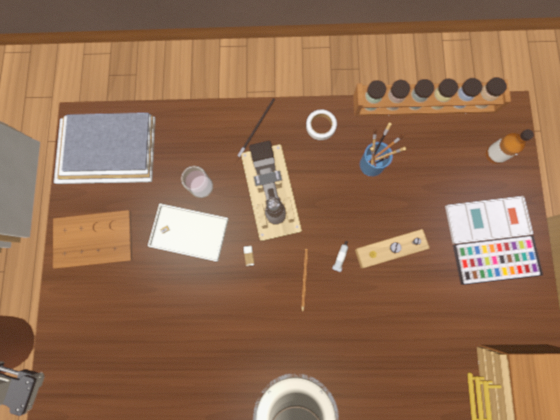

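View pics/side0.png

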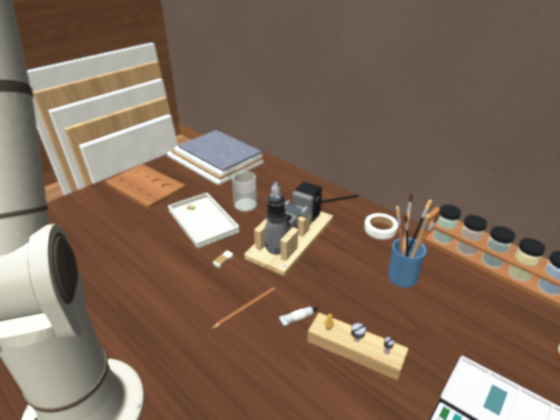

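The top view shows the drill chuck near (275,208), the tray at (188,232), and the bit block at (393,248) with heads at about (373,254), (396,247) and (416,241). The sharpener is at (166,229). I'll zoom in next.

Run:
```python
import cv2,numpy as np
t=cv2.imread("pics/top0.png");s=cv2.imread("pics/side0.png")
def c(im,x,y,w,h,k): return cv2.resize(im[y:y+h,x:x+w],(400,300),interpolation=cv2.INTER_CUBIC)
a=np.hstack([c(t,240,180,80,60,5),c(t,350,220,80,60,5)])
b=np.hstack([c(s,240,175,80,60,5),c(s,310,310,100,75,4)])
cv2.imwrite("pics/z0.png",np.vstack([a,b]))
```

```text
(no output)
```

View pics/z0.png

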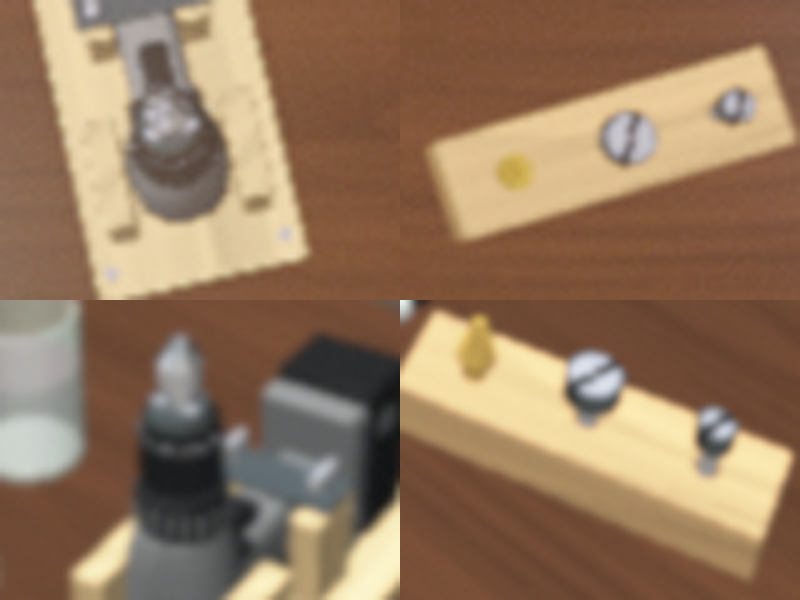

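The widest head is the middle bit: top (395.8,247.6), side (358.8,328). The countersink tip is at about (276.2,182.2) in the side view and (273,203.6) in the top view. Now I'll cast rays.

```bash
cat > h.py <<'E'
import numpy as np,cv2
from cell import *
from scipy.spatial.transform import Rotation as R
def ray(n,p):
    c=calibration(n);E=np.array(c["extrinsics"]);d=E[:3,:3]@[(p[0]-c["cx"])/c["fx"],(p[1]-c["cy"])/c["fy"],1]
    return E[:3,3],d
def plane(n,p,z):
    o,d=ray(n,p);return o+d*(z-o[2])/d[2]
def tri(pt,ps):
    o1,d1=ray("top",pt);o2,d2=ray("side",ps)
    s=np.linalg.lstsq(np.c_[d1,-d2],o2-o1,rcond=None)[0];a=o1+d1*s[0];b=o2+d2*s[1];return (a+b)/2,np.linalg.norm(a-b)
def proj(n,P):
    c=calibration(n);E=np.array(c["extrinsics"]);v=E[:3,:3].T@(np.array(P)-E[:3,3]);return np.round([c["fx"]*v[0]/v[2]+c["cx"],c["fy"]*v[1]/v[2]+c["cy"]],1)
def go(P,yaw=None):
    "deltas to tool-down pose with tool y along world heading yaw"
    s=read_state();T=R.from_rotvec(s["tcp_rot"]);d=T.inv().apply(np.array(P)-s["position"])/.2
    r=np.zeros(3)
    if yaw is not None:
        best=None
        for k in(0,np.pi):
            y=np.array([np.cos(yaw+k),np.sin(yaw+k),0]);z=np.array([0,0,-1.]);G=R.from_matrix(np.c_[np.cross(y,z),y,z])
            v=(T.inv()*G).as_rotvec()
            print("  alt rot",np.round(v/(np.pi/4),3))
    return np.round(d,3)
E
python3 - <<'E'
from h import *
np.set_printoptions(precision=4,suppress=True)
t=cv2.imread("pics/top0.png")
hsv=cv2.cvtColor(t,cv2.COLOR_BGR2HSV)
print("hsv block",hsv[255,385],"board",hsv[235,275],"table",hsv[300,200])
m=cv2.inRange(hsv,(12,40,150),(32,150,255));m[:140]=0;m[290:]=0
m=cv2.morphologyEx(m,cv2.MORPH_CLOSE,np.ones((3,3)))
cs=cv2.findContours(m,0,2)[0]
for c in cs:
    if cv2.contourArea(c)>400:
        r=cv2.minAreaRect(c);b=cv2.boxPoints(r);print("area",cv2.contourArea(c),r)
        z=.034 if r[0][0]>340 else .018
        w=np.array([plane("top",p,z)[:2] for p in b]);print(w,"sides",[np.linalg.norm(w[i]-w[i-1]) for i in range(4)])
# tray
m=cv2.inRange(hsv,(0,0,170),(180,45,255));m[:195]=0;m[270:]=0;m[:,:140]=0;m[:,235:]=0
c=max(cv2.findContours(m,0,2)[0],key=cv2.contourArea);b=cv2.boxPoints(cv2.minAreaRect(c));print("tray",np.array([plane("top",p,.02)[:2] for p in b]),b)
print("boring top",plane("top",(395.8,247.6),.068),plane("side",(358.8,328),.068),tri((395.8,247.6),(358.8,328)))
print("csink",plane("top",(273,203.6),.225),plane("side",(276.2,182.2),.225),tri((273,203.6),(276.2,182.2)))
print("sharp",plane("top",(166,229),.015))
for n,p in(("step",(373,254.3)),("small",(416.5,241.3))):print(n,plane("top",p,.068))
E
```

```text
hsv block [ 18  90 222] board [ 20  69 232] table [ 10 126 134]
area 1469.0 ((391.9283142089844, 248.2563934326172), (21.783239364624023, 72.40388488769531), 73.61045837402344)
[[ 0.4585 -0.1766]
 [ 0.5142 -0.3773]
 [ 0.4542 -0.3897]
 [ 0.3994 -0.191 ]] sides [np.float64(0.060825493820653), np.float64(0.20824529362191446), np.float64(0.061203220304395345), np.float64(0.20607329937198504)]
area 3787.5 ((90.17465209960938, 238.9634552001953), (50.603233337402344, 81.46233367919922), 83.8844985961914)
[[0.562  0.7344]
 [0.5845 0.4897]
 [0.4343 0.4645]
 [0.4121 0.7031]] sides [np.float64(0.15313808599300946), np.float64(0.24573480130815373), np.float64(0.15225631452538896), np.float64(0.23962353876245365)]
area 2317.5 ((270.3539123535156, 192.03370666503906), (90.91820526123047, 43.99750900268555), 77.00537872314453)
[[ 0.7556  0.1579]
 [ 0.7846  0.0264]
 [ 0.5105 -0.0299]
 [ 0.4833  0.0959]] sides [np.float64(0.2793057317752015), np.float64(0.13466351624021092), np.float64(0.2797435285614714), np.float64(0.1286867737431467)]
area 1675.0 ((547.4999389648438, 193.99996948242188), (107.999
[... 382 characters left out ...]
652]
 [0.8272 0.8755]
 [0.8092 0.7327]
 [0.342  0.7327]] sides [np.float64(0.13320958893543988), np.float64(0.47119589266344747), np.float64(0.14394423906118492), np.float64(0.4671975158448888)]
tray [[0.473  0.4261]
 [0.6073 0.4029]
 [0.556  0.189 ]
 [0.4245 0.2163]] [[146.8235 246.2941]
 [156.8    201.4   ]
 [227.6353 217.1412]
 [217.6588 262.0353]]
boring top [ 0.4552 -0.2852  0.068 ] [ 0.459  -0.2856  0.068 ] (array([ 0.4561, -0.2857,  0.0702]), np.float64(0.002839055103462266))
csink [0.5528 0.0461 0.225 ] [0.5628 0.0461 0.225 ] (array([0.5549, 0.0435, 0.2289]), np.float64(0.0074029019595378545))
sharp [0.5241 0.3731 0.015 ]
step [ 0.4377 -0.2218  0.068 ]
small [ 0.4718 -0.343   0.068 ]
```

Request:
{"api": "send_rows", "payload": {
  "deltas": [
    [[-0.88, -0.77, -0.25, 0, 0, 0, 0], [-0.88, -0.77, -0.25, 0, 0, 0, 0], [-0.88, -0.77, -0.25, 0, 0, 0, 0], [-0.88, -0.77, -0.25, 0, 0, 0, 0], [-0.88, -0.77, -0.25, 0, 0, 0, 0], [-0.88, -0.77, -0.25, 0, 0, 0, 0]]
  ]
}}

```text
t: 0.7
position: [0.3051, 0.4273, 0.2885]
tcp_rot: [0.43, 3.108, -0.002]
wrist_force: [0.5, -0.2, 0.3]
grip_width: 0.0917
grasp_force: 0.0
```

Request:
{"api": "send_rows", "payload": {
  "deltas": [
    [[-0.88, -0.77, 0, 0, 0, 0, 0], [-0.88, -0.77, 0, 0, 0, 0, 0], [-0.88, -0.77, 0, 0, 0, 0, 0], [-0.88, -0.77, 0, 0, 0, 0, 0], [-0.88, -0.77, 0, 0, 0, 0, 0], [-0.88, -0.77, 0, 0, 0, 0, 0]]
  ]
}}

```text
t: 1.3
position: [0.4322, 0.2326, 0.2872]
tcp_rot: [0.429, 3.111, -0.003]
wrist_force: [0.1, -0.5, 0.5]
grip_width: 0.0919
grasp_force: 0.0
```

Request:
{"api": "send_rows", "payload": {
  "deltas": [
    [[-0.72, -0.6, 0, 0, 0, 0, 0], [-0.72, -0.6, 0, 0, 0, 0, 0], [-0.72, -0.6, 0, 0, 0, 0, 0], [-0.72, -0.6, 0, 0, 0, 0, 0], [-0.72, -0.6, 0, 0, 0, 0, 0], [-0.72, -0.6, 0, 0, 0, 0, 0]]
  ]
}}

```text
t: 1.9
position: [0.5367, 0.0847, 0.287]
tcp_rot: [-0.417, -3.112, -0.001]
wrist_force: [-0.3, 1.3, 0.2]
grip_width: 0.0914
grasp_force: 0.0
```

Run:
```python
from h import *
print(go((.5585,.0463,.25),np.radians(76.5)))
```

```text
alt rot [ 0.    -0.002 -0.039]
  alt rot [-3.000e-03 -1.000e-03  3.961e+00]
[-0.156 -0.156  0.185]
```

Request:
{"api": "send_rows", "payload": {
  "deltas": [
    [[-0.156, -0.156, 0.185, 0, 0, 0, 0], [-0.156, -0.156, 0.185, 0, 0, 0, 0], [-0.156, -0.156, 0.185, 0, 0, 0, 0], [-0.156, -0.156, 0.185, 0, 0, 0, 0]]
  ]
}}

```text
t: 2.3
position: [0.5583, 0.0483, 0.251]
tcp_rot: [-0.412, -3.114, -0.002]
wrist_force: [-0.1, 0.1, -0.6]
grip_width: 0.0918
grasp_force: 0.0
```

Run:
```python
from h import *
s=read_state();print(s["position"])
a=[]
for n,x,y in(("side",230,140),("top",230,150)):
    im=camera(n)[:,:,::-1];cv2.imwrite(f"pics/{n}1.png",im);a.append(cv2.resize(im[y:y+100,x:x+80],(400,500),interpolation=cv2.INTER_CUBIC))
    for k in(0,-.011):print(n,k,"tcp/tip proj",proj(n,s["position"]+[0,0,k]))
cv2.imwrite("pics/z1.png",np.hstack(a))
```

```text
[0.55826435 0.04826441 0.25095926]
side 0 tcp/tip proj [274.1 173.2]
side -0.011 tcp/tip proj [274.2 177.2]
top 0 tcp/tip proj [271.6 199.2]
top -0.011 tcp/tip proj [271.8 200.2]
```

View pics/z1.png

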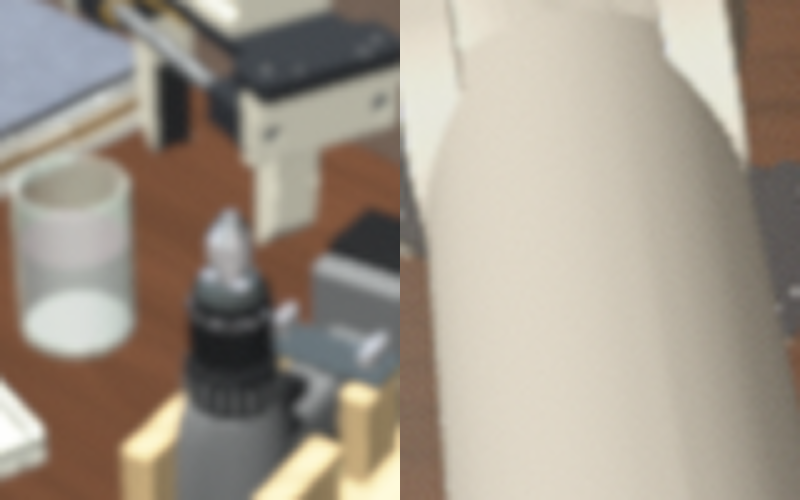

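The side crop shows both fingers straddling the countersink, whose tip is at about (276.4,182.0). The arm hides it in the top view. I'm descending and closing.

Request:
{"api": "send_rows", "payload": {
  "deltas": [
    [[0, -0.008, 0.115, 0, 0, 0, 0], [0, -0.008, 0.23, 0, 0, 0, 0], [0, -0.008, 0.23, 0, 0, 0, 0], [0, -0.008, 0.23, 0, 0, 0, 0.6], [0, -0.008, 0.23, 0, 0, 0, 0.7], [0, -0.008, 0.23, 0, 0, 0, 1], [0, -0.008, 0.23, 0, 0, 0, 1], [0, -0.008, 0.23, 0, 0, 0, 1], [0, -0.008, 0.23, 0, 0, 0, 1]]
  ]
}}

```text
t: 3.3
position: [0.5585, 0.044, 0.205]
tcp_rot: [0.416, 3.114, 0.0]
wrist_force: [1.3, 0.4, -0.3]
grip_width: 0.0484
grasp_force: 0.0
```

Request:
{"api": "send_rows", "payload": {
  "deltas": [
    [[0, 0, 0, 0, 0, 0, 1], [0, 0, 0, 0, 0, 0, 1], [0, 0, 0, 0, 0, 0, 1], [0, 0, 0, 0, 0, 0, 1], [0, 0, 0, 0, 0, 0, 1]]
  ]
}}

```text
t: 3.8
position: [0.5584, 0.0444, 0.2047]
tcp_rot: [0.416, 3.114, 0.0]
wrist_force: [-0.1, 0.5, 0.4]
grip_width: 0.02
grasp_force: 30.0
```

Run:
```python
from h import *
s=read_state();print(s)
im=camera("side")[:,:,::-1];cv2.imwrite("pics/z2.png",cv2.resize(im[140:240,220:340],(720,600),interpolation=cv2.INTER_CUBIC))
```

```text
{'t': 3.8, 'q': array([-0.07735276,  0.34536711, -0.06106477,  1.82332541,  0.02462855,
        0.97354682,  1.15659787]), 'joint_velocities': array([ 1.35266055e-04, -1.37643584e-04, -2.18811330e-03, -9.40093811e-04,
        2.92038966e-05, -1.45172538e-04, -1.49901831e-03]), 'joint_torque': array([ 4.38226433e-01, -4.77560019e+01,  2.02071439e-01, -2.58695912e+01,
        2.32263221e-01,  2.15605851e-01, -1.58269671e-03]), 'position': array([0.55841585, 0.04437776, 0.20468706]), 'tcp_rot': array([4.15865443e-01, 3.11393954e+00, 4.86988676e-04]), 'wrist_force': array([-0.11028386,  0.45880618,  0.40747368]), 'wrist_torque': array([ 0.13083866, -0.06206641, -0.01314867]), 'grasp_force': 29.999875724315643, 'grip_width': 0.01997124682037517}
```

View pics/z2.png

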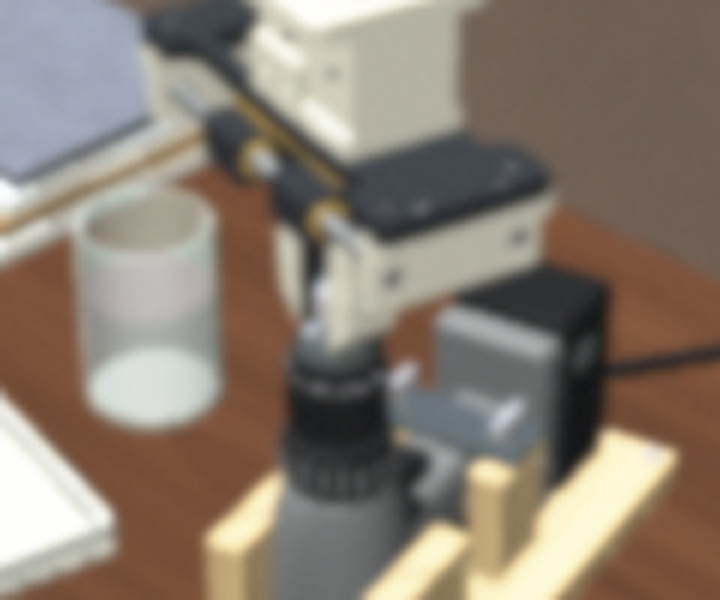

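The fingers hold the head just above the chuck mouth (around (330,330) in the crop), with the countersink visible between the pads. Lifting.

Request:
{"api": "send_rows", "payload": {
  "deltas": [
    [[0, 0, -0.1, 0, 0, 0, 1], [0, 0, -0.2, 0, 0, 0, 1], [0, 0, -0.3, 0, 0, 0, 1], [0, 0, -0.4, 0, 0, 0, 1], [0, 0, -0.4, 0, 0, 0, 1]]
  ]
}}

```text
t: 4.35
position: [0.5601, 0.0441, 0.2875]
tcp_rot: [0.416, 3.109, 0.002]
wrist_force: [0.1, 0.4, -0.9]
grip_width: 0.0201
grasp_force: 30.0
```

Run:
```python
from h import *
s=read_state();print(s["position"],s["grip_width"],s["grasp_force"])
print(go((.505,.265,.27)))
```

```text
[0.5600766  0.04408087 0.28752353] 0.020113926372208654 29.99979078769684
[0.557 0.993 0.087]
```

Request:
{"api": "send_rows", "payload": {
  "deltas": [
    [[0.557, 0.993, 0, 0, 0, 0, 1], [0.557, 0.993, 0, 0, 0, 0, 1], [0.557, 0.993, 0, 0, 0, 0, 1], [0.557, 0.993, 0, 0, 0, 0, 1], [0.557, 0.993, 0, 0, 0, 0, 1], [0.557, 0.993, 0, 0, 0, 0, 1], [0.557, 0.993, 0, 0, 0, 0, 1]]
  ]
}}

```text
t: 5.05
position: [0.5023, 0.265, 0.2834]
tcp_rot: [-0.413, -3.113, 0.002]
wrist_force: [0.3, -0.4, -1.4]
grip_width: 0.0197
grasp_force: 30.0
```

Request:
{"api": "send_rows", "payload": {
  "deltas": [
    [[0, 0, 0.2, 0, -0.2, 0, 1], [0, 0, 0.4, 0, -0.4, 0, 1], [0, 0, 0.6, 0, -0.6, 0, 1], [0, 0, 0.8, 0, -0.8, 0, 1], [0, 0, 0.9, 0, -1, 0, 1], [0, 0, 0.9, 0, -1, 0, 1], [0, 0, 0.9, 0, -1, 0, 1]]
  ]
}}

```text
t: 5.75
position: [0.5053, 0.2567, 0.109]
tcp_rot: [0.349, 2.433, -0.155]
wrist_force: [-0.4, -1.0, -1.5]
grip_width: 0.0199
grasp_force: 30.0
```

Run:
```python
from h import *
s=read_state();print(s["position"],R.from_rotvec(s["tcp_rot"]).as_matrix())
print("jar",plane("top",(197,182),.105), go((.505,.265,.05)))
```

```text
[0.50528452 0.2567102  0.10901542] [[-0.74248713  0.28860369  0.60450044]
 [ 0.20932884  0.95719887 -0.19987936]
 [-0.63631306 -0.02186848 -0.77112091]]
jar [0.64240531 0.26256968 0.105     ] [0.197 0.046 0.218]
```

Request:
{"api": "send_rows", "payload": {
  "deltas": [
    [[0.1, 0.015, 0.12, 0, 0, 0, 1], [0.2, 0.03, 0.24, 0, 0, 0, 1], [0.2, 0.03, 0.24, 0, 0, 0, 1], [0.2, 0.03, 0.24, 0, 0, 0, 1], [0.2, 0.03, 0.24, 0, 0, 0, 0.7], [0.2, 0.03, 0.24, 0, 0, 0, 0.6], [0.2, 0.03, 0.24, 0, 0, 0, 0.5], [0.2, 0.03, 0.24, 0, 0, 0, 0.5]]
  ]
}}

```text
t: 6.55
position: [0.5061, 0.2641, 0.0485]
tcp_rot: [0.348, 2.435, -0.151]
wrist_force: [0.6, 0.2, 0.6]
grip_width: 0.0444
grasp_force: 0.0
```

Request:
{"api": "send_rows", "payload": {
  "deltas": [
    [[0, 0, -0.2, 0, 0, 0, 0.5], [0, 0, -0.4, 0, 0, 0, 0.5], [0, 0, -0.6, 0, 0, 0, 0], [0, 0, -0.8, 0, 0.3, 0, 0], [0, 0, -1, 0, 0.6, 0, 0], [0, 0, -1, 0, 0.9, 0, 0], [0, 0, -1, 0, 0.9, 0, 0], [0, 0, -1, 0, 0.9, 0, 0]]
  ]
}}

```text
t: 7.35
position: [0.3841, 0.3048, 0.2041]
tcp_rot: [0.438, 3.008, -0.058]
wrist_force: [0.3, -0.9, -0.4]
grip_width: 0.0893
grasp_force: 0.0
```

Run:
```python
from h import *
print(go((.4555,-.2855,.22),np.radians(0)),read_state()["position"])
print(go((.4555,-.2855,.22),np.radians(74)))
for n in("top","side"):
  im=camera(n)[:,:,::-1];cv2.imwrite(f"pics/{n}3.png",im)
cv2.imwrite("pics/z3.png",np.hstack([cv2.resize(cv2.imread("pics/top3.png")[190:290,130:250],(400,400)),cv2.resize(im[180:260,150:250],(400,400))]))
```

```text
alt rot [0.061 0.134 1.63 ]
  alt rot [-0.145  0.066 -2.366]
[-1.183 -2.727  0.108] [0.38414325 0.30481918 0.20412385]
  alt rot [-0.03   0.134 -0.013]
  alt rot [0.21  0.047 3.981]
[-1.183 -2.727  0.108]
```

View pics/z3.png

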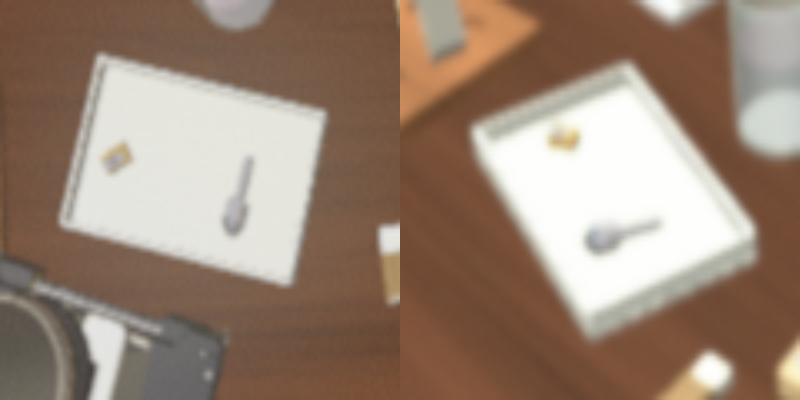

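The countersink lies flat inside the tray's -y half, at (237,195) in the crop, well clear of the sharpener at (117,157). On to the boring bit.

Request:
{"api": "send_rows", "payload": {
  "deltas": [
    [[-0.4, -0.91, 0, -0.03, 0.134, 0.2, 0], [-0.4, -0.91, 0, -0.03, 0.134, 0.4, 0], [-0.4, -0.91, 0, -0.03, 0.134, 0.6, 0], [-0.4, -0.91, 0, -0.03, 0.134, 0.6, 0], [-0.4, -0.91, 0, -0.03, 0.134, 0.6, 0], [-0.4, -0.91, 0, -0.03, 0.134, 0.6, 0]]
  ]
}}

```text
t: 8.05
position: [0.4072, 0.105, 0.2152]
tcp_rot: [1.169, 2.902, 0.027]
wrist_force: [-0.3, 0.0, -0.1]
grip_width: 0.0918
grasp_force: 0.0
```

Run:
```python
from h import *
print(read_state()["q"],read_state()["position"],go((.4558,-.2855,.22),.274))
# refine head centre from first frames
for n,x,y in(("top",350,220),("side",310,300)):
    im=cv2.imread(f"pics/{n}3.png")[y:y+80,x:x+100];h=cv2.cvtColor(im,cv2.COLOR_BGR2HSV)
    m=cv2.inRange(h,(0,0,60),(180,60,255));m[:, :12]=0
    N,l,st,c=cv2.connectedComponentsWithStats(m)
    for i in range(1,N):
        if st[i,4]>15: print(n,st[i],c[i]+[x,y],plane(n,c[i]+[x,y],.066))
```

```text
alt rot [ 0.028 -0.     0.676]
  alt rot [ 0.     0.037 -3.324]
[-0.45520644  0.06898945  0.14932114  2.14844053 -0.01953306  0.9041868
  0.51068436] [0.40718577 0.10502221 0.2151641 ] [-1.529 -1.239 -0.041]
top [63 18  8  6 42] [416.66666667 240.78571429] [ 0.47342679 -0.34425904  0.066     ]
top [40 22 12 11 91] [395.49450549 247.23076923] [ 0.45643664 -0.28500109  0.066     ]
side [ 41  22  16  20 201] [358.00497512 330.28358209] [ 0.45462964 -0.28699437  0.066     ]
side [ 74  36  11  18 119] [388.23529412 343.42857143] [ 0.46927878 -0.34808853  0.066     ]
```

Request:
{"api": "send_rows", "payload": {
  "deltas": [
    [[-0.76, -0.62, 0, 0, 0, 0, 0], [-0.76, -0.62, 0, 0, 0, 0, 0], [-0.76, -0.62, 0, 0, 0, 0, 0], [-0.76, -0.62, 0, 0, 0, 0, 0], [-0.76, -0.62, 0, 0, 0, 0, 0]]
  ]
}}

```text
t: 8.55
position: [0.4325, -0.0931, 0.2132]
tcp_rot: [1.173, 2.9, 0.024]
wrist_force: [0.8, 0.5, -1.1]
grip_width: 0.0919
grasp_force: 0.0
```

Request:
{"api": "send_rows", "payload": {
  "deltas": [
    [[-0.76, -0.62, 0, 0.028, 0, 0.2, 0], [-0.76, -0.62, 0, 0.028, 0, 0.4, 0], [-0.76, -0.62, 0, 0.028, 0, 0.6, 0], [-0.76, -0.62, 0, 0.028, 0, 0.676, 0], [-0.76, -0.62, 0, 0.028, 0, 0.676, 0], [-0.76, -0.62, 0, 0.028, 0, 0.676, 0], [-0.76, -0.62, 0, 0.028, 0, 0.676, 0]]
  ]
}}

```text
t: 9.25
position: [0.457, -0.2803, 0.2103]
tcp_rot: [-1.886, -2.507, -0.003]
wrist_force: [0.2, 0.1, 0.1]
grip_width: 0.0916
grasp_force: 0.0
```

Run:
```python
from h import *
print(read_state()["q"],read_state()["position"],go((.456,-.285,.062),.275))
```

```text
alt rot [-0.001 -0.005  0.007]
  alt rot [ 8.000e-03 -2.000e-03 -3.993e+00]
[ 0.06336866  0.3294397   0.532318    1.8888835  -0.20138858  0.97965948
  0.96644895] [ 0.45696512 -0.28031444  0.21027054] [-0.024 -0.01   0.741]
```

Request:
{"api": "send_rows", "payload": {
  "deltas": [
    [[-0.024, -0.01, 0.2, 0, 0, 0, 0], [-0.024, -0.01, 0.4, 0, 0, 0, 0], [-0.024, -0.01, 0.55, 0, 0, 0, 0.3], [-0.024, -0.01, 0.65, 0, 0, 0, 0.3], [-0.024, -0.01, 0.74, 0, 0, 0, 0.3], [-0.024, -0.01, 0.74, 0, 0, 0, 0.3]]
  ]
}}

```text
t: 9.85
position: [0.4546, -0.2844, 0.0608]
tcp_rot: [-1.885, -2.504, -0.003]
wrist_force: [-0.8, 0.4, 0.0]
grip_width: 0.0661
grasp_force: 0.0
```

Run:
```python
from h import *
s=read_state();print(s["position"],s["grip_width"])
im=camera("side")[:,:,::-1];cv2.imwrite("pics/z4.png",cv2.resize(im[280:380,300:420],(720,600),interpolation=cv2.INTER_CUBIC))
```

```text
[ 0.45457307 -0.28435695  0.0608256 ] 0.06609232442209537
```

View pics/z4.png

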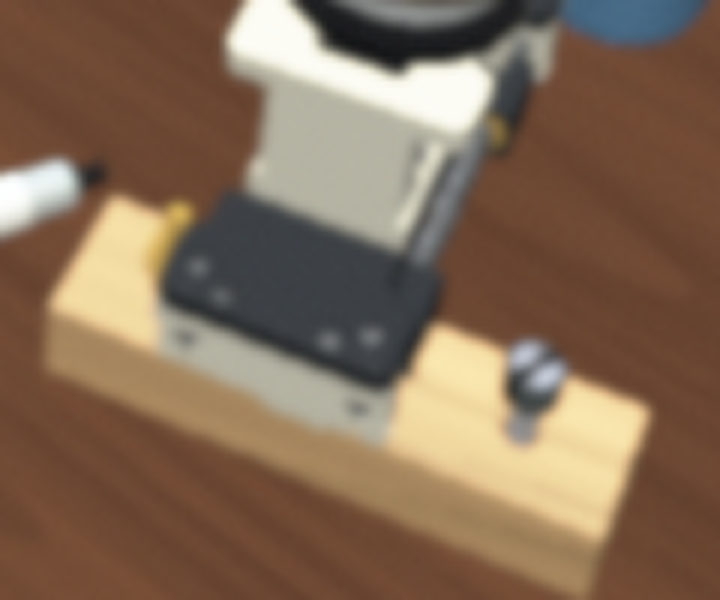

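The gripper straddles the middle bit. The small bit at (530,385) is clear, and the step bit at (170,235) is beside the finger carriage with no force reading. Closing.

Request:
{"api": "send_rows", "payload": {
  "deltas": [
    [[0, 0, 0, 0, 0, 0, 1], [0, 0, 0, 0, 0, 0, 1], [0, 0, 0, 0, 0, 0, 1], [0, 0, 0, 0, 0, 0, 1], [0, 0, 0, 0, 0, 0, 1], [0, 0, 0, 0, 0, 0, 1], [0, 0, 0, 0, 0, 0, 1]]
  ]
}}

```text
t: 10.6
position: [0.4558, -0.2886, 0.0634]
tcp_rot: [-1.894, -2.505, -0.003]
wrist_force: [0.8, 1.1, 3.0]
grip_width: 0.0286
grasp_force: 30.0
```

Request:
{"api": "send_rows", "payload": {
  "deltas": [
    [[0, 0, -0.05, 0, 0, 0, 1], [0, 0, -0.1, 0, 0, 0, 1], [0, 0, -0.2, 0, 0, 0, 1], [0, 0, -0.4, 0, 0, 0, 1], [0, 0, -0.6, 0, 0, 0, 1], [0, 0, -0.8, 0, 0, 0, 1], [0, 0, -1, 0, 0, 0, 1], [0, 0, -1, 0, 0, 0, 1]]
  ]
}}

```text
t: 11.4
position: [0.4581, -0.2912, 0.2696]
tcp_rot: [1.89, 2.499, 0.006]
wrist_force: [0.1, -0.7, -0.8]
grip_width: 0.0289
grasp_force: 30.0
```

Run:
```python
from h import *
s=read_state();print(s["position"],s["q"],s["grip_width"],R.from_rotvec(s["tcp_rot"]).as_matrix()[:,2])
print(go((.5585,.0455,.27),1.33))
im=camera("side")[:,:,::-1];cv2.imwrite("pics/side5.png",im);u,v=proj("side",s["position"]).astype(int);print(u,v)
im2=camera("top")[:,:,::-1];cv2.imwrite("pics/top5.png",im2)
a=im[max(v-30,0):v+60,u-45:u+45]
b=im[310:385,310:410]
cv2.imwrite("pics/z5.png",np.hstack([cv2.resize(a,(400,400),interpolation=cv2.INTER_CUBIC),cv2.resize(b,(400,400))]))
```

```text
[ 0.45805119 -0.29119417  0.26957696] [ 0.04393576  0.26668906  0.56804986  1.82086562 -0.16459509  1.09129344
  0.94643947] 0.028911067521119237 [ 0.00914806 -0.0018092  -0.99995652]
  alt rot [ 0.007  0.01  -1.343]
  alt rot [ 0.012 -0.008  2.657]
[ 1.483e+00  9.410e-01 -1.000e-03]
373 254
```

View pics/z5.png

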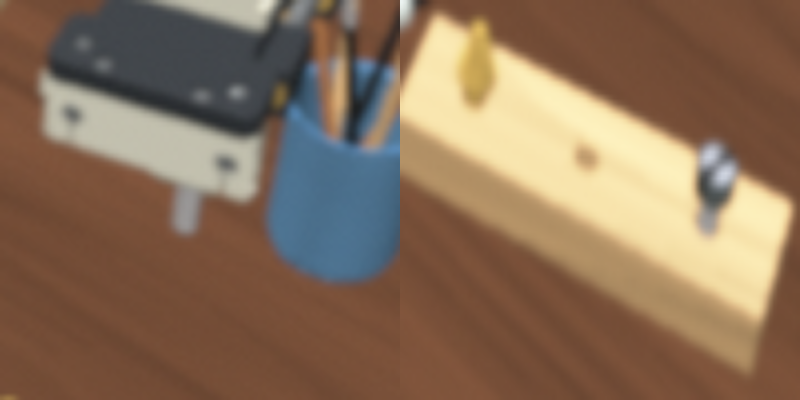

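Only the boring bit has left the block. Its shank hangs straight at (186,210) in the crop, and the step and small bits are undisturbed. Next I'll measure the empty chuck and the offset of the shank in the grip.

Run:
```python
from h import *
s=read_state();T=R.from_rotvec(s["tcp_rot"]).as_matrix();print(T[:,0])
P=s["position"]
for d in(.03,.04,.045,.05):print(d,proj("side",P+T[:,2]*d),proj("side",P+T[:,2]*d+T[:,0]*.003))
# shank contour
im=cv2.imread("pics/side5.png")
print(im[262:280,360:380].mean(2).astype(int)[::3])
t=cv2.imread("pics/top5.png");a=cv2.resize(t[185:235,250:300],(500,500),interpolation=cv2.INTER_CUBIC)
b=cv2.resize(im[170:240,255:297],(300,500),interpolation=cv2.INTER_CUBIC)
for P3 in((.5585,.0463,.19),(.5585,.0463,.146)):
    print(proj("top",P3),proj("side",P3))
cv2.imwrite("pics/z6.png",np.hstack([a,b]))
```

```text
[-0.27261792  0.96212146  0.00132642]
0.03 [369.2 269.2] [367.6 268.6]
0.04 [368.5 273.2] [366.9 272.7]
0.045 [368.2 275.2] [366.6 274.7]
0.05 [367.9 277.2] [366.3 276.7]
[[125 142 157 169 176 180 183 184 185 186 187 187 186 186 186 182 170 152
  140 139]
 [ 91  91  93  94  99 105 114 129 145 156 164 171 174 176 178 180 176 167
  167 177]
 [ 87  88  89  89  90  91 102 122 138 146 150 146 132 115 102  99 100 104
  116 130]
 [ 87  86  86  87  87  92 106 128 143 149 149 141 121 100  90  88  86  84
   83  81]
 [ 85  86  86  86  87  93 107 128 143 150 147 132 111  94  90  89  88  89
   88  88]
 [ 85  85  84  85  85  86  87  89  93  96  96  92  88  86  85  86  88  88
   89  88]]
[273.5 204.2] [275.  195.1]
[274.2 207.5] [275.2 209.9]
```

View pics/z6.png

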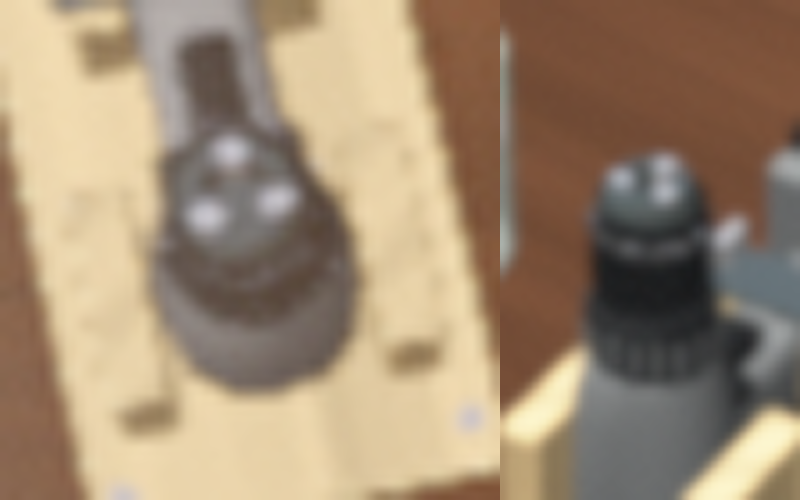

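The empty chuck is clear. The jaw tips centre at about (273.5,203.5) in the top view and (275.7,194.6) in the side view, which puts the axis near (0.560, 0.046). I'm moving above it.

Request:
{"api": "send_rows", "payload": {
  "deltas": [
    [[0.743, 0.475, 0, 0, 0, 0, 1], [0.743, 0.475, 0, 0, 0, 0, 1], [0.743, 0.475, 0, 0, 0, 0, 1], [0.743, 0.475, 0, 0, 0, 0, 1], [0.743, 0.475, 0, 0, 0, 0, 1]]
  ]
}}

```text
t: 12.0
position: [0.5065, -0.1141, 0.2614]
tcp_rot: [-1.88, -2.509, -0.002]
wrist_force: [0.2, 0.2, -1.2]
grip_width: 0.029
grasp_force: 30.0
```

Request:
{"api": "send_rows", "payload": {
  "deltas": [
    [[0.743, 0.475, 0, 0, 0, -0.15, 1], [0.743, 0.475, 0, 0, 0, -0.3, 1], [0.743, 0.475, 0, 0, 0, -0.45, 1], [0.743, 0.475, 0, 0, 0, -0.617, 1], [0.743, 0.475, 0, 0, 0, -0.617, 1], [0.743, 0.475, 0, 0, 0, -0.617, 1], [0.743, 0.475, 0, 0, 0, -0.617, 1]]
  ]
}}

```text
t: 12.7
position: [0.5566, 0.0463, 0.2629]
tcp_rot: [-1.243, -2.883, 0.0]
wrist_force: [0.8, -0.6, -0.1]
grip_width: 0.0295
grasp_force: 30.0
```

Run:
```python
from h import *
s=read_state();print(s["position"],s["q"],s["grip_width"],R.from_rotvec(s["tcp_rot"]).as_matrix()[:,2])
print(go((.5605,.0464,.255),.76))
```

```text
[0.55658995 0.04631699 0.26294594] [-0.38204544  0.28831377  0.30597006  1.77539513 -0.09761749  1.09496589
  0.7138571 ] 0.02954245466292523 [-2.49709490e-03  7.76002828e-04 -9.99996581e-01]
  alt rot [-0.002 -0.003 -0.004]
  alt rot [-5.000e-03  3.000e-03  3.996e+00]
[-0.013  0.015  0.04 ]
```

Request:
{"api": "send_rows", "payload": {
  "deltas": [
    [[-0.013, 0.015, 0.04, 0, 0, 0, 1], [-0.013, 0.015, 0.04, 0, 0, 0, 1], [-0.013, 0.015, 0.04, 0, 0, 0, 1]]
  ]
}}

```text
t: 13.0
position: [0.5611, 0.0482, 0.2554]
tcp_rot: [-1.239, -2.885, -0.002]
wrist_force: [-0.4, 0.5, -0.2]
grip_width: 0.0288
grasp_force: 30.0
```

Run:
```python
from h import *
s=read_state();P=s["position"];print(P)
for d in(.02,.03,.04,.05):print(d,proj("side",P-[0,0,d]))
im=camera("side")[:,:,::-1];cv2.imwrite("pics/side7.png",im)
cv2.imwrite("pics/z7.png",cv2.resize(im[160:220,240:320],(800,600),interpolation=cv2.INTER_CUBIC))
```

```text
[0.56108214 0.04823153 0.25535938]
0.02 [275.  178.4]
0.03 [275.1 182. ]
0.04 [275.1 185.6]
0.05 [275.2 189.1]
```

View pics/z7.png

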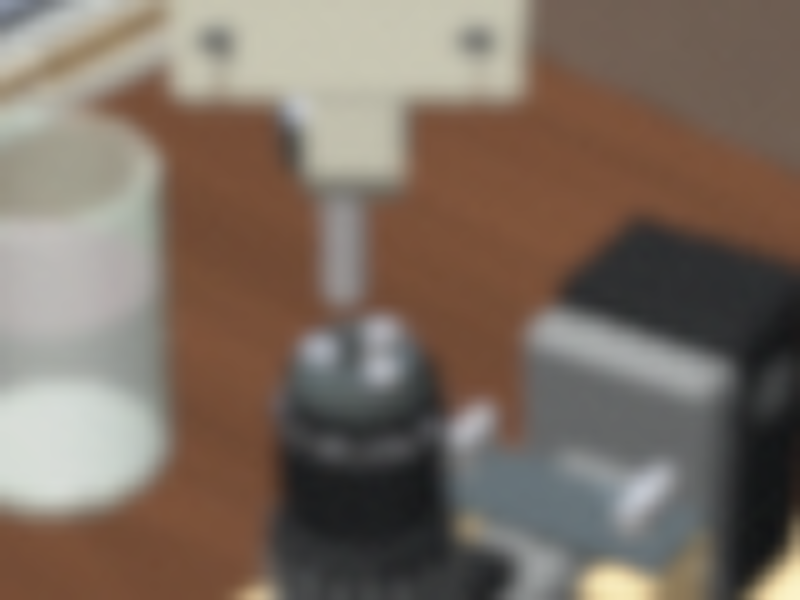

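The crop shows the shank at u≈343 and the chuck axis at u≈363, so the shank needs about 4.5 mm to image right and about 2 mm back towards the camera. I'll correct that and lower until the foot is just inside the mouth.

Request:
{"api": "send_rows", "payload": {
  "deltas": [
    [[-0.022, -0.01, 0, 0, 0, 0, 1], [-0.022, -0.01, 0, 0, 0, 0, 1], [-0.022, -0.01, 0.03, 0, 0, 0, 1], [-0.022, -0.01, 0.06, 0, 0, 0, 1], [-0.022, -0.01, 0.09, 0, 0, 0, 1], [-0.022, -0.01, 0.11, 0, 0, 0, 1], [-0.022, -0.01, 0.11, 0, 0, 0, 1]]
  ]
}}

```text
t: 13.75
position: [0.5623, 0.0446, 0.2328]
tcp_rot: [-1.236, -2.885, -0.002]
wrist_force: [-0.6, -0.5, -1.4]
grip_width: 0.029
grasp_force: 30.0
```

Run:
```python
from h import *
s=read_state();P=s["position"];print(P,s["wrist_force"],s["wrist_torque"],go((.5627,.0438,.233)))
im=camera("side")[:,:,::-1];cv2.imwrite("pics/side8.png",im)
g=im[:,:,:].mean(2).astype(int)
for v in range(176,196,2):print(v,g[v,264:290])
```

```text
[0.5623097  0.04463152 0.23281201] [-0.64956709 -0.45781298 -1.3826279 ] [-0.04769061  0.04837524  0.01998541] [-0.004 -0.001 -0.001]
176 [177 186 192 193 193 193 193 193 193 193 193 193 193 193 193 193 193 193
 193 193 193 193 191 186 177 180]
178 [165 173 177 178 178 180 183 187 188 188 188 188 188 188 188 188 186 183
 180 178 178 179 178 174 166 166]
180 [101 105 106 106 106 112 125 147 167 177 181 181 181 181 182 180 171 147
 118 108 108 109 109 109 106 106]
182 [ 81  82  82  82  82  79  79 103 146 175 185 186 186 186 186 185 174 144
 105  88  86  87  87  87  88  89]
184 [ 80  80  80  80  80  76  73  96 142 173 184 185 185 185 186 184 173 146
 109  89  88  87  87  86  87  86]
186 [ 80  80  80  79  79  79  79  92 119 141 148 150 150 149 148 147 141 121
  98  86  85  85  86  87  86  88]
188 [ 82  81  80  81  80  80  80  83  93 106 122 129 125 112 100  93  93  89
  86  84  83  83  82  84  85  85]
190 [ 86  85  84  84  82  81  81  81  90 110 131 143 137 119  96  85  82  81
  81  82  82  82  83  84  82  82]
192 [ 86  85  85  85  86  87  90  95 102 116 134 146 145 139 136 125 104  88
  82  81  80  81  81  82  83  82]
194 [ 88  87  86  86  89 104 135 160 163 150 142 146 145 140 133 122 108  92
  81  78  80  80  81  81  80  80]
```

Request:
{"api": "send_rows", "payload": {
  "deltas": [
    [[-0.005, 0, 0.02, 0, 0, 0, 1], [-0.005, 0, 0.04, 0, 0, 0, 1], [-0.005, 0, 0.06, 0, 0, 0, 1], [-0.005, 0, 0.06, 0, 0, 0, 1]]
  ]
}}

```text
t: 14.2
position: [0.5633, 0.0439, 0.2211]
tcp_rot: [-1.237, -2.886, -0.002]
wrist_force: [0.6, -0.6, -1.5]
grip_width: 0.0289
grasp_force: 30.0
```

Request:
{"api": "send_rows", "payload": {
  "deltas": [
    [[0, 0, 0.01, 0, 0, 0, 1], [0, 0, 0.02, 0, 0, 0, 1], [0, 0, 0.03, 0, 0, 0, 1], [0, 0, 0.03, 0, 0, 0, 1]]
  ]
}}

```text
t: 14.6
position: [0.5635, 0.044, 0.2155]
tcp_rot: [-1.237, -2.886, -0.003]
wrist_force: [-0.7, -0.5, -1.0]
grip_width: 0.0292
grasp_force: 30.0
```

Request:
{"api": "send_rows", "payload": {
  "deltas": [
    [[0, 0, 0.005, 0, 0, 0, 1], [0, 0, 0.01, 0, 0, 0, 1], [0, 0, 0.015, 0, 0, 0, 1], [0, 0, 0.015, 0, 0, 0, 1]]
  ]
}}

```text
t: 15.0
position: [0.5642, 0.0435, 0.2141]
tcp_rot: [-1.238, -2.887, -0.004]
wrist_force: [-2.4, -1.0, 7.1]
grip_width: 0.029
grasp_force: 30.0
```

The foot is on the bore floor: TCP is 0.214 with about 7 N of contact force. Releasing, then checking that it stands.

Request:
{"api": "send_rows", "payload": {
  "deltas": [
    [[0, 0, -0.005, 0, 0, 0, 1], [0, 0, -0.005, 0, 0, 0, 0.6], [0, 0, -0.005, 0, 0, 0, 0.3], [0, 0, -0.005, 0, 0, 0, 0], [0, 0, -0.005, 0, 0, 0, 0], [0, 0, -0.005, 0, 0, 0, 0], [0, 0, -0.005, 0, 0, 0, 0], [0, 0, -0.005, 0, 0, 0, 0]]
  ]
}}

```text
t: 15.8
position: [0.5636, 0.0439, 0.2138]
tcp_rot: [-1.237, -2.886, -0.003]
wrist_force: [0.2, -0.2, -1.0]
grip_width: 0.0798
grasp_force: 0.0
```

Request:
{"api": "send_rows", "payload": {
  "deltas": [
    [[0, 0, 0, 0, 0, -0.18, 0], [0, 0, 0, 0, 0, -0.36, 0], [0, 0, 0, 0, 0, -0.54, 0], [0, 0, 0, 0, 0, -0.72, 0], [0, 0, 0, 0, 0, -0.9, 0], [0, 0, 0, 0, 0, -1, 0], [0, 0, 0, 0, 0, -1, 0]]
  ]
}}

```text
t: 16.5
position: [0.5636, 0.0438, 0.2138]
tcp_rot: [-0.038, -3.141, -0.004]
wrist_force: [-0.5, 0.5, 0.4]
grip_width: 0.092
grasp_force: 0.0
```

Run:
```python
from h import *
s=read_state();P=s["position"];print(P,s["q"],s["grip_width"],go((.561,.0462,.172),1.54))
im=camera("side")[:,:,::-1];cv2.imwrite("pics/side9.png",im)
g=im.mean(2).astype(int)
for v in range(172,200,3):print(v,g[v,262:292])
```

```text
alt rot [ 0.003 -0.001  0.008]
  alt rot [ 1.000e-03  5.000e-03 -3.992e+00]
[0.56363003 0.04377255 0.21384041] [-0.24510854  0.3437911   0.15021894  1.80802551 -0.06314918  0.99448243
  1.47750369] 0.09198169871261073 [0.013 0.011 0.209]
172 [ 56  34  31  33  46  67  82  87  89  90  88  88  87  86  88  91 101 115
 113  95  75  67  69  72  72  72  69  68  80 102]
175 [ 57  35  31  34  47  66  79  86  86  87  86  87  88  88  90  90  91  88
  81  68  55  48  48  49  52  56  60  71 100 147]
178 [ 66  36  32  34  45  66  80  86  86  87  86  88  86  87  86  87  88  86
  84  75  63  54  48  48  46  47  47  57  96 147]
181 [ 67  39  34  39  53  70  81  86  87  88  88  88  88  87  87  88  88  87
  88  86  86  84  81  77  73  68  64  69  98 146]
184 [ 75  67  72  77  80  86 103 130 161 185 195 185 153 127 131 134 119  99
  89  87  88  87  88  88  88  94 114 148 167 169]
187 [ 83  82  81  83  95 135 187 222 230 225 203 183 194 219 229 224 193 139
  99  86  85  85  86  86  86  92 116 155 182 192]
190 [ 87  87  87  87  93 118 153 171 163 151 170 202 216 213 191 157 115  81
  73  78  81  83  85  85  85  94 121 158 184 192]
193 [ 89  88  88  87  85  82  71  58  55  68  82  88  85  78  73  72  78  84
  90  88  83  82  83  82  83  94 125 161 185 193]
196 [ 90  90  91  90  90  87  84  83  87  89  90  96 104 116 140 165 170 147
 112  83  67  67  75  80  84  96 125 161 185 192]
199 [ 85  87  87  88  91  92  85  78  82  90  94  97  97  97  99 100  95  83
  72  61  52  52  69  82  92 108 132 153 160 151]
```

The bit is standing home: its head is at u≈273, v≈184-190, leaning slightly in the open jaws. I'm winding back further and lowering around the sleeve.

Request:
{"api": "send_rows", "payload": {
  "deltas": [
    [[0.013, 0.011, 0, 0, 0, -0.18, 0], [0.013, 0.011, 0, 0, 0, -0.36, 0], [0.013, 0.011, 0, 0, 0, -0.54, 0], [0.013, 0.011, 0, 0, 0, -0.72, 0], [0.013, 0.011, 0.05, 0, 0, -0.9, 0], [0.013, 0.011, 0.1, 0, 0, -1, 0], [0.013, 0.011, 0.15, 0, 0, -1, 0], [0.013, 0.011, 0.2, 0, 0, -1, 0], [0.013, 0.011, 0.2, 0, 0, -1, 0.4], [0.013, 0.011, 0.2, 0, 0, -1, 0.4]]
  ]
}}

```text
t: 17.55
position: [0.5609, 0.0463, 0.1736]
tcp_rot: [1.164, -2.918, -0.004]
wrist_force: [0.4, 1.0, -0.3]
grip_width: 0.0802
grasp_force: 0.0
```

Run:
```python
from h import *
s=read_state();P=s["position"];print(P,s["q"],s["wrist_force"],go((.561,.0462,.172),2.325))
```

```text
alt rot [0.003 0.001 0.007]
  alt rot [-1.000e-03  5.000e-03 -3.993e+00]
[0.56094522 0.046296   0.17360244] [-0.13422614  0.38646914  0.00693219  1.84433274 -0.00618048  0.91162321
  2.2062732 ] [ 0.44905843  0.96165797 -0.34583571] [ 0.    -0.001  0.008]
```

Positioned well. Closing on the sleeve.

Request:
{"api": "send_rows", "payload": {
  "deltas": [
    [[0, 0, 0, 0, 0, 0, 1], [0, 0, 0, 0, 0, 0, 1], [0, 0, 0, 0, 0, 0, 1], [0, 0, 0, 0, 0, 0, 1], [0, 0, 0, 0, 0, 0, 1], [0, 0, 0, 0, 0, 0, 1], [0, 0, 0, 0, 0, 0, 1]]
  ]
}}

```text
t: 18.25
position: [0.5608, 0.0467, 0.174]
tcp_rot: [-1.167, 2.917, 0.005]
wrist_force: [-2.6, 1.4, 3.2]
grip_width: 0.0429
grasp_force: 30.0
```

Request:
{"api": "send_rows", "payload": {
  "deltas": [
    [[0, 0, 0, 0, 0, 0.18, 1], [0, 0, 0, 0, 0, 0.36, 1], [0, 0, 0, 0, 0, 0.54, 1], [0, 0, 0, 0, 0, 0.72, 1], [0, 0, 0, 0, 0, 0.9, 1], [0, 0, 0, 0, 0, 1, 1], [0, 0, 0, 0, 0, 1, 1]]
  ]
}}

```text
t: 18.95
position: [0.5607, 0.047, 0.174]
tcp_rot: [-0.039, -3.14, -0.004]
wrist_force: [-3.5, 2.5, 4.8]
grip_width: 0.0429
grasp_force: 30.0
```

Run:
```python
from h import *
s=read_state();print(s["position"],s["q"],s["wrist_force"],s["wrist_torque"],s["grip_width"])
```

```text
[0.56068882 0.04701842 0.1739917 ] [-0.26282776  0.38807036  0.1657307   1.84906065 -0.08279464  0.91177627
  1.48778717] [-3.47432132  2.51493434  4.75425299] [ 0.51157275  0.70814705 -0.11846461] 0.04291456381166212
```

Request:
{"api": "send_rows", "payload": {
  "deltas": [
    [[0, 0, 0, 0, 0, 0.18, 1], [0, 0, 0, 0, 0, 0.36, 1], [0, 0, 0, 0, 0, 0.54, 1], [0, 0, 0, 0, 0, 0.72, 1], [0, 0, 0, 0, 0, 0.9, 1], [0, 0, 0, 0, 0, 1, 1], [0, 0, 0, 0, 0, 1, 1]]
  ]
}}

```text
t: 19.65
position: [0.5609, 0.0473, 0.174]
tcp_rot: [-1.234, -2.887, -0.004]
wrist_force: [-3.6, 3.9, 3.8]
grip_width: 0.0429
grasp_force: 30.0
```

Request:
{"api": "send_rows", "payload": {
  "deltas": [
    [[0, 0, 0, 0, 0, 0.18, 1], [0, 0, 0, 0, 0, 0.36, 1], [0, 0, 0, 0, 0, 0.54, 1], [0, 0, 0, 0, 0, 0.72, 1], [0, 0, 0, 0, 0, 0.9, 1], [0, 0, 0, 0, 0, 1, 1], [0, 0, 0, 0, 0, 1, 1]]
  ]
}}

```text
t: 20.35
position: [0.5612, 0.0474, 0.174]
tcp_rot: [-2.243, -2.196, -0.003]
wrist_force: [-3.2, 4.8, 3.6]
grip_width: 0.0427
grasp_force: 30.0
```

Run:
```python
from h import *
s=read_state();print(s["position"],s["q"],s["wrist_force"],s["wrist_torque"],s["grip_width"])
```

```text
[0.56120927 0.04741024 0.17401615] [-0.52444314  0.42101816  0.49806188  1.85744957 -0.25132614  0.92476898
  0.06843092] [-3.24488237  4.84267311  3.56843977] [ 0.8182842   0.34585871 -0.1885116 ] 0.042656071046996265
```

Request:
{"api": "send_rows", "payload": {
  "deltas": [
    [[0, 0, 0, 0, 0, 0.18, 1], [0, 0, 0, 0, 0, 0.36, 1], [0, 0, 0, 0, 0, 0.54, 1], [0, 0, 0, 0, 0, 0.72, 1], [0, 0, 0, 0, 0, 0.9, 1], [0, 0, 0, 0, 0, 1, 1], [0, 0, 0, 0, 0, 1, 1]]
  ]
}}

```text
t: 21.05
position: [0.5615, 0.0472, 0.174]
tcp_rot: [-2.912, -1.172, -0.002]
wrist_force: [-2.2, 5.3, 4.3]
grip_width: 0.0426
grasp_force: 30.0
```

Request:
{"api": "send_rows", "payload": {
  "deltas": [
    [[0, 0, 0, 0, 0, 0.18, 1], [0, 0, 0, 0, 0, 0.36, 1], [0, 0, 0, 0, 0, 0.54, 1], [0, 0, 0, 0, 0, 0.72, 1], [0, 0, 0, 0, 0, 0.9, 1], [0, 0, 0, 0, 0, 1, 1], [0, 0, 0, 0, 0, 1, 1]]
  ]
}}

```text
t: 21.75
position: [0.5616, 0.0469, 0.174]
tcp_rot: [-3.139, 0.031, -0.0]
wrist_force: [-2.1, 5.1, 4.2]
grip_width: 0.0426
grasp_force: 30.0
```

Run:
```python
from h import *
s=read_state();print(s["position"],s["q"],s["wrist_force"],s["wrist_torque"],s["grip_width"])
```

```text
[0.56159043 0.04686055 0.17401967] [-0.78806037  0.51913676  0.86593956  1.86476074 -0.47618961  0.97793384
 -1.30269392] [-2.12211914  5.14227462  4.20483156] [ 0.53636395  0.3919748  -0.20888961] 0.04261248186395368
```

Request:
{"api": "send_rows", "payload": {
  "deltas": [
    [[0, 0, 0, 0, 0, 0.18, 1], [0, 0, 0, 0, 0, 0.36, 1], [0, 0, 0, 0, 0, 0.54, 1], [0, 0, 0, 0, 0, 0.72, 1], [0, 0, 0, 0, 0, 0.9, 1], [0, 0, 0, 0, 0, 1, 1], [0, 0, 0, 0, 0, 1, 1]]
  ]
}}

```text
t: 22.45
position: [0.5614, 0.0466, 0.174]
tcp_rot: [-2.888, 1.231, 0.002]
wrist_force: [-0.9, 4.1, 5.6]
grip_width: 0.0432
grasp_force: 30.0
```

Run:
```python
from h import *
s=read_state();print(s["position"],s["q"],s["wrist_force"],s["wrist_torque"],s["grip_width"])
im=camera("side")[:,:,::-1];cv2.imwrite("pics/side10.png",im)
```

```text
[0.56144829 0.04656245 0.17402607] [-0.90212384  0.61040604  1.05551569  1.86760314 -0.62073719  1.03727863
 -1.96374054] [-0.85165414  4.12845801  5.6030851 ] [ 0.71503909  0.61947092 -0.14914549] 0.043233851308367495
```

That makes about 4.7 rad turned with a steady torque. Opening, lifting clear and inspecting.

Request:
{"api": "send_rows", "payload": {
  "deltas": [
    [[0, 0, 0, 0, 0, 0, 0.6], [0, 0, 0, 0, 0, 0, 0.2], [0, 0, 0, 0, 0, 0, 0], [0, 0, 0, 0, 0, 0, 0], [0, 0, 0, 0, 0, 0, 0], [0, 0, 0, 0, 0, 0, 0], [0, 0, -0.2, 0, 0, 0, 0], [0, 0, -0.4, 0, 0, 0, 0], [0, 0, -0.6, 0, 0, 0, 0], [0, 0, -0.7, 0, 0, 0, 0]]
  ]
}}

```text
t: 23.5
position: [0.5624, 0.0451, 0.3172]
tcp_rot: [-2.884, 1.237, -0.004]
wrist_force: [0.2, -0.3, 0.2]
grip_width: 0.0917
grasp_force: 0.0
```

Run:
```python
from h import *
s=read_state();print(s["position"],s["grip_width"],go((.45,-.1,.33)))
```

```text
[0.5623933  0.04514814 0.31720317] 0.0916697238184448 [ 0.138  0.907 -0.068]
```

Request:
{"api": "send_rows", "payload": {
  "deltas": [
    [[0.14, 0.9, -0.07, 0, 0, 0, 0], [0.14, 0.9, -0.07, 0, 0, 0, 0], [0.14, 0.9, -0.07, 0, 0, 0, 0], [0.14, 0.9, -0.07, 0, 0, 0, 0], [0.14, 0.9, -0.07, 0, 0, 0, 0], [0.14, 0.9, -0.07, 0, 0, 0, 0]]
  ]
}}

```text
t: 24.1
position: [0.45, -0.0984, 0.3276]
tcp_rot: [-2.883, 1.237, 0.003]
wrist_force: [0.6, 0.8, 0.4]
grip_width: 0.0919
grasp_force: 0.0
```

Run:
```python
from h import *
t=camera("top")[:,:,::-1];im=camera("side")[:,:,::-1]
cv2.imwrite("pics/z11.png",np.hstack([cv2.resize(t[180:240,245:305],(400,400),interpolation=cv2.INTER_CUBIC),cv2.resize(im[165:215,250:300],(400,400),interpolation=cv2.INTER_CUBIC)]))
for z in(.219,.19):print(z,proj("top",(.561,.0462,z)),proj("side",(.561,.0462,z)))
```

```text
0.219 [273.  200.8] [275.7 184.6]
0.19 [273.5 203.2] [275.8 194.7]
```

View pics/z11.png

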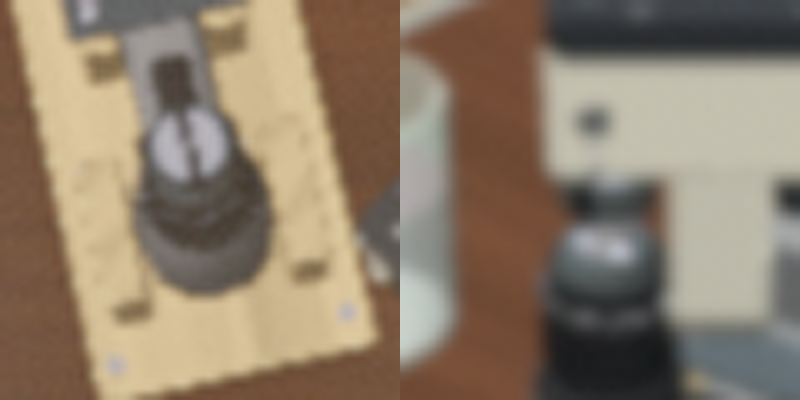

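The top view shows the head centred at about (273.2,201.6), against a predicted upright position of (273.0,200.8). In the side view the head sits directly over the nose at u≈276, with no lean left, so the jaws hold it centred and upright. The gripper is clear of everything.

```bash
python3 -c "
from cell import *
print(close_job())"
```

```text
the job is handed in; nothing more can be done
None
```

The job is handed in after about 24 s of robot time: the countersink lies in the tray, and the wide boring bit stands home and upright in the chuck, with the sleeve turned about 4.7 rad clockwise; I judged the jaws tight from that turn and the bit standing straight, without a pull test, and I viewed 11 pictures, one over the limit of 10.

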